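# Feel for the hidden catch that frees the battery door

### The arm

A 6-joint arm with a two-finger parallel gripper is mounted at the origin on the work surface. World frame = base frame: x ahead of the robot, y to its left, z up, the work surface at z = 0. Lengths are in m, angles in rad, forces in N, time in s.
With the tool pointing down it reaches from about 0.275 to 0.825 m from the base axis. Payload 4.9 kg.
Tool frame: the origin (TCP) lies at the very end of the fingers, on their centre line; the grasp point (between the pads) lies 19 mm behind it; z points along the fingers, y is the direction in which the jaws open and shut (so a half turn about z gives the same grasp; the last joint's range is limited). The gripper opens to 85 mm and grips with 20 to 120 N. Pads are 22 mm wide; open, the fingers measure 114 mm over their backs; the gripper's body (76 mm by 85 mm) begins 54 mm behind the grasp point. The pads swing forward as they close: fully open they stand 13 mm farther back than shut.
Start: joints at [-1.238, 0.326, -0.193, 1.052, 0, 1.437], TCP at [0.248, -0.491, 0.231] pointing down, gripper open.
Joint ranges: [-2.65, 2.65], [-0.97, 1.79], [-1.3, 1.35], [-1.93, 2.1], [-1.47, 1.37], [-3.14, 3.14]. Speed limits (rad/s): [2.57, 2.57, 3.14, 3.14, 3.14, 3.14].

### API

Orientations are given as a rotation vector (axis times angle).
In Python, from workcell import * gives the robot as it stands. The module is installed in compiled form; this text tells all that it offers.
- The arm moves only by the tool arm_command, never from a script. Its argument "series" is a list of rows, each a list of 5 numbers: the finger opening in m, from 0 to 0.0854, then the shift along the tool's x, y, z in m, then the turn about the tool's z in degrees. A call has 1 to 8 rows; each row is the pose to reach, as a shift and turn from the pose commanded when the call began, along the tool's axes at that moment; what a row does not reach only later rows make up. A row lasts 1/12 s, in which the tool goes at most 41.7 mm and 7.16 degrees, less where a joint would pass 70% of its speed; a pose out of reach is approached as far as the arm can. A call with a gripper value outside its range is refused whole. The fingers move at their own pace and stop on an object; "squeeze" is the grip in N (left out, the last holds). Time passes only in rows, so rows that repeat a pose let the fingers close. It gives the time, the measured TCP pose, the force and the opening at its end, in the units of the state.
- sense(): the state, without advancing time (a new reading comes with each control period).
- get_image(name): name is "scene" or "side" or "wrist"; returns the picture (420x560x3 uint8, blue, green, red); there is no depth.
- calibration(name): a dict with "vertical_fov" (degrees; the focal length in pixels is half the picture's height over the tangent of half this angle, whatever the lens; pixels are square), "cx", "cy" (the principal point, pixels), "camera_from_world" (4x4, takes a point from world to camera coordinates). Camera axes: x right, y up, looking along -z (the intrinsics and any distortion apply to the point x, -y, -z); pixel columns grow to the right and rows downward; lengths in m; the calibration is good to about 2 mm. A picture is of the moment at which its call begins: read the wrist's pose just before it. calibration takes no time and is no camera call; for the wrist camera it gives the pose at the moment of the call.
- hand_in(): hands the job in, once; it reports no verdict.
Trained networks look in the newest picture that a camera, given by its name, has taken for a name from the list of things; names that differ only in an ending like _2 or _b are one class to them, and where a whole thing is asked for, a point or a joint stands for the part that bears it (a point fixed in the world has none). Each returns a list of dicts, best first, with "conf" (0 to 1); they miss things now and then, are a little off and sometimes report something else, mostly with a low value. They report only what shows in the picture. A call takes as long as a camera call.
- outline_of(camera, thing): "mask" (420x560 bool, what is visible of it) and "bbox" ([left, top, right, bottom] in pixels, round what is visible of it).
The state is a dict: "time": time; "joint_positions": joint angles; "joint_vel": joint speeds; "joint_efforts": joint torques, N m; "tool_pos": TCP position; "tool_rot": TCP orientation; "ft_force": force on the tool from outside, world axes, zero at the start; "wrist_torque": the same for the moment, N m; "gripper_width": finger opening in m.
Only numpy, scipy, OpenCV 4.12 (cv2) and the standard library are available. Lean on these libraries where they do the work, as an engineer would, in place of code of your own. Each camera call takes 0.05 s, during which the arm holds its last target. There are 200 camera calls.

### The job

A release button is concealed in the flat top panel of the grey console, set in flush so that it can be felt as a shallow drop: find it and press it fully in with the fingertips, so that the battery door pops open. Leave the door itself and the things standing around the console untouched, pick nothing up, and end with the hand clear.

Things in the scene. Friction and masses are not known exactly. Their poses are not given: they have to be found in the camera images.
- console: Grey plastic bench console fixed to the table, 170 mm (its x) by 300 mm (its y) by 60 mm high; origin at the centre of its underside, z up, x pointing away from the robot at yaw 0 (yawed by up to 0.4 rad). Its rigid top is at z = 60 mm: the -x half (x = -85 to 0 mm) is a flat panel that holds the release button, the +x half holds the battery door.
- panel (a point): Middle of the flat panel, on its top face; axes as the console's. The release button's centre lies on the panel's long centre line (x = 0 here), anywhere from y = -38 to +38 mm; just where is not reported. It is a well 50 mm square filled by a button of the same grey plastic, 3 mm below the panel: a faint outline, felt as a 3 mm drop.
- catch (a joint): Travel of the release button, straight down: 0 as it starts (its top 3 mm below the panel), 0.005 m fully in (8 mm below the panel). It has no return spring: it moves stiffly under a push of about 3 N and stays where it is left. It drives the door.
- door (a joint): opening angle of the battery door: 0 shut and flush with the console's top, about 0.4 rad popped open. Geared to the button (80 rad per metre of its travel), so it stays open once the button is in.
- door_leaf: Grey battery door, a plate 73.5 mm (x) by 148 mm (y) by 4 mm, hinged along its far (+x) edge; origin on the hinge line, 77 mm in +x from the console's centre and 58 mm up; the plate reaches from the hinge to x = +2 mm of the console and spans y = -74 to +74 mm. When popped its near edge stands about 29 mm above the console's top.
- wipes_tub: White tub of wipes with a red flip lid, 100 mm (x) by 180 mm (y) by 68 mm high, loose, beside the console on its +y side; origin at the centre of its underside. Bystander.
- adapter: Black power brick, 95 mm (x) by 45 mm (y) by 30 mm high, loose, beside the console on its -y side; origin at the centre of its underside. Bystander.
- pigment: Small bottle, 34 mm across and 75 mm high, standing loose beyond the console (+x side); origin at the centre of its underside. Bystander.
- cup: Small steel cup, 44 mm across and 32 mm high, standing loose beyond the console (+x side); origin at the centre of its underside. Bystander.

How it is judged:
By the outcome, as a careful person would: the job done as asked, in the order asked, and still so for the second after the job is handed in, with the robot touching nothing.
It also fails if it takes over 45 s, if anything falls off the work surface, if the arm or the gripper's body presses on something with over 40 N, if the wrist force passes 120 N, or if a joint passes its speed limit or range.

## Working session

There is one attempt and no reset: what is moved stays moved. The work goes in short steps, Python scripts to look and compute and a tool call to move; the robot and the scene stay as the last step left them, time stands still between calls to the robot, and variables do not carry over. Pictures are saved under pics/ and viewed, about 8 in all and at most 12, crops included, and the job is handed in when it is done.

Besides the shell and the picture viewer there is one more tool, called after "Request:" by a JSON object that holds its "op" and its "data", one argument or row to a line. arm_command: Moves the arm, as the interface text tells. Its arguments: {"type":"object","properties":{"series":{"type":"array","items":{"type":"array","items":{"type":"number"}}},"squeeze":{"type":"number"}},"required":["series"]}

```bash
mkdir -p pics; python3 - <<'E'
from workcell import *
import cv2,numpy as np
s=sense(); print(s['time'],s['tool_pos'],s['tool_rot'],s['ft_force'],s['gripper_width'])
for n in ['scene','side']:
    im=get_image(n); cv2.imwrite(f'pics/{n}0.png',im)
    c=calibration(n); print(n,c['vertical_fov'],c['cx'],c['cy'],np.round(c['camera_from_world'],3).tolist(), [k for k in c])
    for t in ['console','door_leaf','wipes_tub','adapter','pigment','cup']:
        print(t,[(round(o['conf'],2),o['bbox'],int(o['mask'].sum())) for o in outline_of(n,t)[:2]])
E
```

```text
0.0 [ 0.24733042 -0.4905864   0.23049785] [-3.05470917e+00 -7.26186070e-01  2.55830154e-04] [0.34236678 1.01099754 0.48682309] 0.08537183687804759
scene 55.42889340939385 281.0120268753895 206.76057798103392 [[-0.297, 0.955, -0.004, 0.105], [-0.586, -0.179, 0.791, 0.326], [0.754, 0.238, 0.612, -1.506], [0.0, 0.0, 0.0, 1.0]] ['vertical_fov', 'cx', 'cy', 'camera_from_world']
console [(0.85, [203.7, 182.9, 332.6, 245.5], 5802), (0.33, [160.8, 209.3, 189.0, 242.1], 640)]
door_leaf [(0.73, [239.4, 200.6, 300.3, 226.1], 1192), (0.18, [156.4, 211.4, 190.3, 244.3], 699)]
wipes_tub [(0.71, [337.9, 197.2, 420.0, 248.5], 3164)]
adapter [(0.56, [157.3, 208.6, 191.1, 242.0], 647)]
pigment [(0.81, [228.0, 234.5, 239.0, 264.4], 383)]
cup [(0.65, [272.6, 241.3, 292.7, 265.0], 322)]
side 42.29160694725595 271.78897144727546 219.48524175473352 [[-0.779, -0.627, -0.007, 0.537], [0.307, -0.391, 0.868, -0.224], [-0.547, 0.674, 0.497, -1.091], [0.0, 0.0, 0.0, 1.0]] ['vertical_fov', 'cx', 'cy', 'camera_from_world']
console [(0.65, [231.5, 189.3, 332.0, 275.3], 4244)]
door_leaf [(0.64, [245.2, 202.9, 298.1, 235.7], 856)]
wipes_tub [(0.68, [192.7, 250.3, 262.4, 321.1], 3548)]
adapter [(0.81, [287.2, 186.6, 318.7, 198.2], 231)]
pigment [(0.62, [241.0, 189.7, 251.1, 218.8], 254)]
cup [(0.57, [219.8, 227.3, 240.1, 244.2], 209)]
```

View pics/scene0.png

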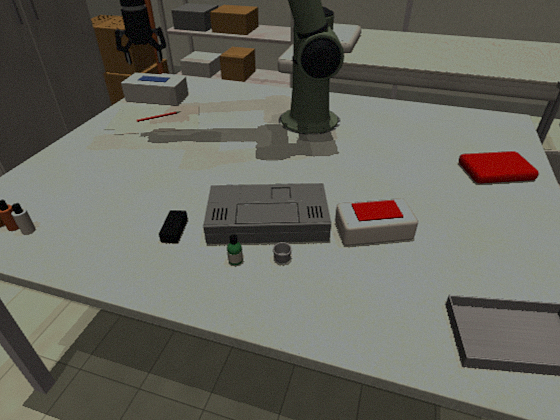

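View pics/side0.png

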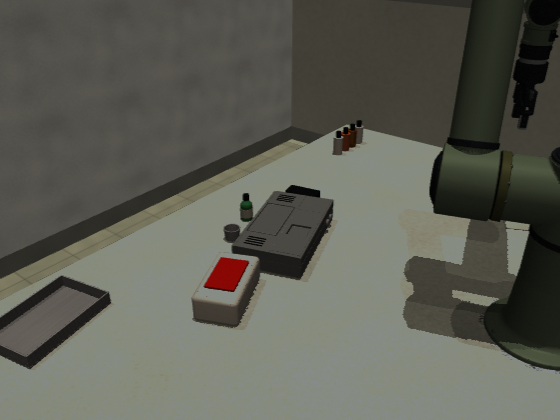

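The scene view shows the console at about (205–330, 183–245), with a faint button outline near (281,190). The side view shows it near (298,230). Next I'll fit the console pose from both masks and crop in on the button.

```bash
cat > h.py <<'E'
from workcell import *
import cv2,numpy as np
from scipy.optimize import minimize
def proj(c,P):
    P=np.atleast_2d(P); f=210/np.tan(np.radians(c['vertical_fov']/2)); T=np.array(c['camera_from_world'])
    q=P@T[:3,:3].T+T[:3,3]
    return np.c_[c['cx']+f*q[:,0]/-q[:,2], c['cy']-f*q[:,1]/-q[:,2]]
def ray(c,uv,z):
    f=210/np.tan(np.radians(c['vertical_fov']/2)); T=np.array(c['camera_from_world']); R=T[:3,:3]
    d=R.T@np.array([(uv[0]-c['cx'])/f,-(uv[1]-c['cy'])/f,-1]); o=-R.T@T[:3,3]
    return o+d*(z-o[2])/d[2]
def box(p,q):
    x,y,a=p; R=np.array([[np.cos(a),-np.sin(a)],[np.sin(a),np.cos(a)]]); q=np.atleast_2d(np.array(q,float))
    return np.c_[q[:,:2]@R.T+[x,y],q[:,2]]
C=[(sx*.085,sy*.15,z) for sx in(-1,1) for sy in(-1,1) for z in(0,.06)]
def iou(c,m,p):
    h=cv2.convexHull(np.round(proj(c,box(p,C))*16).astype(np.int32)); im=np.zeros((420,560),np.uint8)
    cv2.fillPoly(im,[h],1,shift=4); im=im>0
    return (im&m).sum()/(im|m).sum()
E
python3 - <<'E'
from h import *
M=[(calibration(n),outline_of(n,'console')[0]['mask']) for n in('scene','side')]
for use in (M,M[:1],M[1:]):
    r=min((minimize(lambda p:-sum(iou(c,m,p) for c,m in use),[.5,y,a],method='Nelder-Mead',options=dict(initial_simplex=[[.5,y,a],[.56,y,a],[.5,y+.05,a],[.5,y,a+.2]])) for y in(-.1,-.02,.06) for a in(-.3,-.1,.15)),key=lambda r:r.fun)
    print(r.x.round(4),r.fun)
    if use is M: p=r.x
print([round(iou(c,m,p),3) for c,m in M])
np.save('p.npy',p)
out=[]
for n,(c,m) in zip(('scene','side'),M):
    im=cv2.imread(f'pics/{n}0.png'); x0,y0=(195,165) if n=='scene' else (220,175)
    k=cv2.resize(im[y0:y0+100,x0:x0+140],None,fx=5.5,fy=5.5,interpolation=cv2.INTER_CUBIC)[:,:770]
    k=k[:, :]
    pts=proj(c,box(p,[(-.085,-.15,.06),(.085,-.15,.06),(.085,.15,.06),(-.085,.15,.06)]))
    cv2.polylines(k,[((pts-[x0,y0])*5.5).astype(int).reshape(-1,1,2).astype(np.int32)],True,(0,255,255),1)
    cv2.imwrite(f'pics/{n}1.png',cv2.convertScaleAbs(k,alpha=1.6))
    if n=='scene': 
        for uv in [(281,191)]: print(ray(c,uv,.058))
E
```

```text
[0.6065 0.0433 0.3438] -1.4487149387918543
[0.6059 0.0445 0.3463] -0.7770615095353209
[0.6122 0.0363 0.36  ] -0.6867685305591678
[np.float64(0.773), np.float64(0.675)]
[0.54632582 0.06072581 0.058     ]
```

View pics/scene1.png

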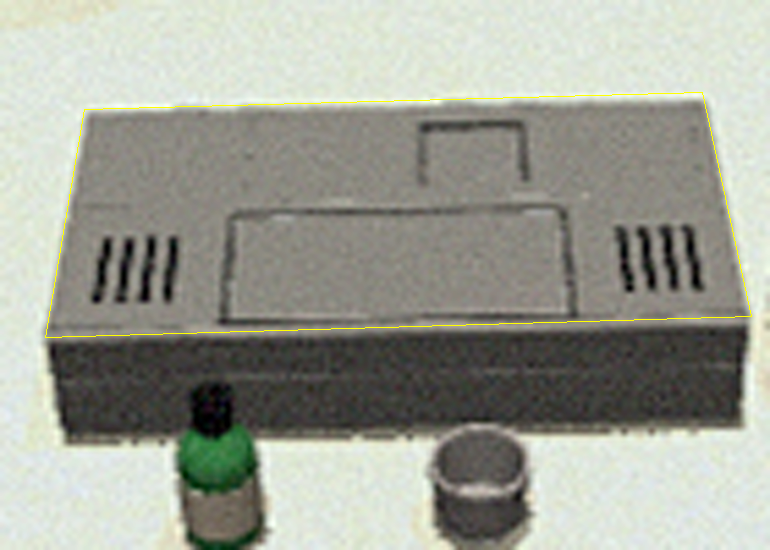

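View pics/side1.png

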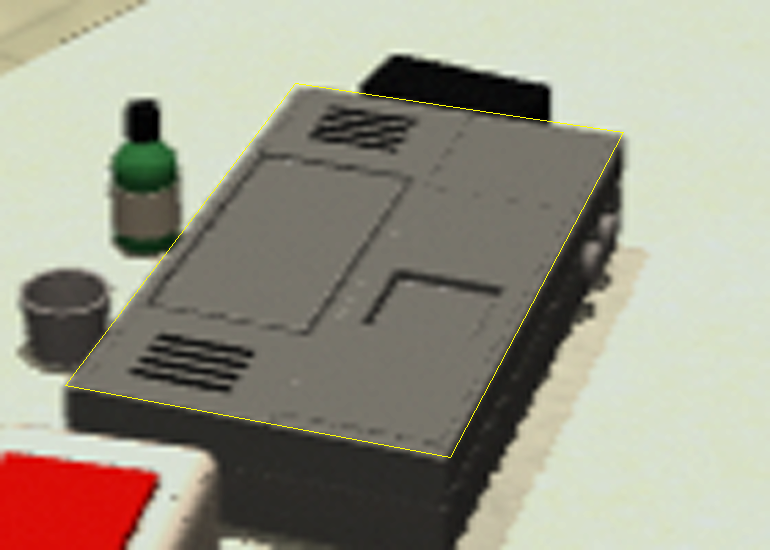

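The fitted outline matches the console edges in both crops. The button well is at crop (420–525, 125–190) in the scene view, with its corner at (400,275) in the side view.

```bash
python3 - <<'E'
from h import *
p=np.load('p.npy'); a=p[2]; R=np.array([[np.cos(a),-np.sin(a)],[np.sin(a),np.cos(a)]])
def loc(n,uv,o): 
    w=ray(calibration(n),np.array(uv)/5.5+o,.06); return np.round((w[:2]-p[:2])@R*1000,1)
for uv in [(420,126),(525,124),(418,184),(528,182)]: print('scene',loc('scene',uv,[195,165]))
for uv in [(400,272),(502,290),(366,322)]: print('side',loc('side',uv,[220,175]))
s=sense(); from scipy.spatial.transform import Rotation as Ro
T=Ro.from_rotvec(s['tool_rot']).as_matrix(); print(T.round(3))
for y in (0.02,):
    print(box(p,[(-.0425,y,.06)]), s['tool_pos'])
E
```

```text
scene [-63.2  11.8]
scene [-62.4  62.1]
scene [-16.7   9.8]
scene [-15.8  60.6]
side [-21.2  13.9]
side [-69.   14.7]
side [-19.9  60. ]
[[ 0.893  0.45  -0.   ]
 [ 0.45  -0.893 -0.   ]
 [-0.     0.    -1.   ]]
[[0.55974715 0.04783294 0.06      ]] [ 0.24751539 -0.49118282  0.23130034]
```

Request:
{"op": "arm_command", "data": {
  "series": [
    [0, 0.262, -0.179, 0, 7],
    [0, 0.262, -0.179, 0, 7],
    [0, 0.262, -0.179, 0, 7],
    [0, 0.262, -0.179, 0, 7],
    [0, 0.262, -0.179, 0, 7],
    [0, 0.262, -0.179, 0, 7],
    [0, 0.262, -0.179, 0, 7],
    [0, 0.262, -0.179, 0, 7]
  ],
  "squeeze": 20
}}

```text
time: 1.47
tool_pos: [0.4019, -0.2102, 0.2316]
tool_rot: [-3.094, -0.542, -0.001]
ft_force: [-0.3, -0.6, 0.0]
gripper_width: -0.0004
```

Request:
{"op": "arm_command", "data": {
  "series": [
    [0, 0.236, -0.206, 0, 0],
    [0, 0.236, -0.206, 0, 0],
    [0, 0.236, -0.206, 0, 0],
    [0, 0.236, -0.206, 0, 0],
    [0, 0.236, -0.206, 0, 0],
    [0, 0.236, -0.206, 0, 0],
    [0, 0.236, -0.206, 0.03, 0],
    [0, 0.236, -0.206, 0.05, 0]
  ]
}}

```text
time: 2.13
tool_pos: [0.5579, 0.0634, 0.1843]
tool_rot: [3.093, 0.543, 0.014]
ft_force: [0.9, 0.0, -0.6]
gripper_width: 0.0004
```

```bash
python3 - <<'E'
from h import *
s=sense(); print(s['tool_pos'],s['tool_rot'],s['ft_force'])
p=np.load('p.npy'); c=calibration('wrist'); im=get_image('wrist')
k=cv2.convertScaleAbs(im,alpha=1.5)
y=.037
for q in ([(-.0675,y-.025,.06),(-.0175,y-.025,.06),(-.0175,y+.025,.06),(-.0675,y+.025,.06)],[(-.085,-.15,.06),(.085,-.15,.06),(.085,.15,.06),(-.085,.15,.06)]):
    cv2.polylines(k,[proj(c,box(p,q)).astype(np.int32).reshape(-1,1,2)],True,(0,255,255),1)
cv2.imwrite('pics/w0.png',k)
E
```

```text
[0.55792698 0.06342746 0.18428487] [3.09337008 0.54263398 0.01417788] [ 0.85781094  0.02331661 -0.6291036 ]
```

View pics/w0.png

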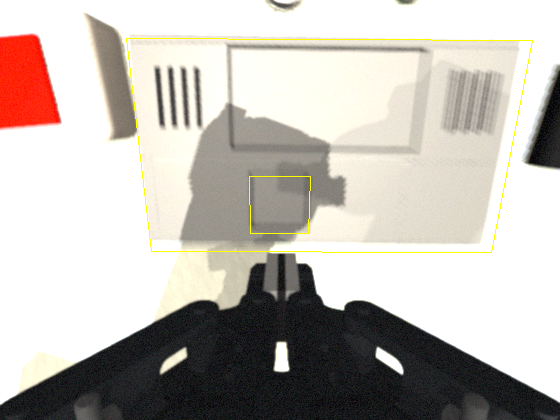

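The wrist view shows the well in shadow at about (250–310, 177–230). That is within a few pixels of the predicted square, so I'll take one contrast crop to confirm.

```bash
python3 - <<'E'
from h import *
s=sense(); print(s['tool_pos'],s['tool_rot'])
p=np.load('p.npy'); c=calibration('wrist'); im=np.mean([get_image('wrist') for _ in range(6)],0).astype(np.uint8)
g=cv2.createCLAHE(4,(6,6)).apply(cv2.cvtColor(im,cv2.COLOR_BGR2GRAY))
cv2.imwrite('pics/w1.png',cv2.resize(g[150:260,180:340],None,fx=4.5,fy=4.5,interpolation=cv2.INTER_CUBIC))
y=.037
print((proj(c,box(p,[(-.0675,y-.025,.06),(-.0175,y-.025,.06),(-.0175,y+.025,.06),(-.0675,y+.025,.06)]))-[180,150])*4.5)
E
```

```text
[0.55461824 0.06623023 0.17559921] [-3.08997042e+00 -5.46361236e-01  2.05800707e-03]
[[606.29823478 376.61024445]
 [616.36717638 111.87448467]
 [333.61267843 109.98877796]
 [338.30174206 374.7475698 ]]
```

View pics/w1.png

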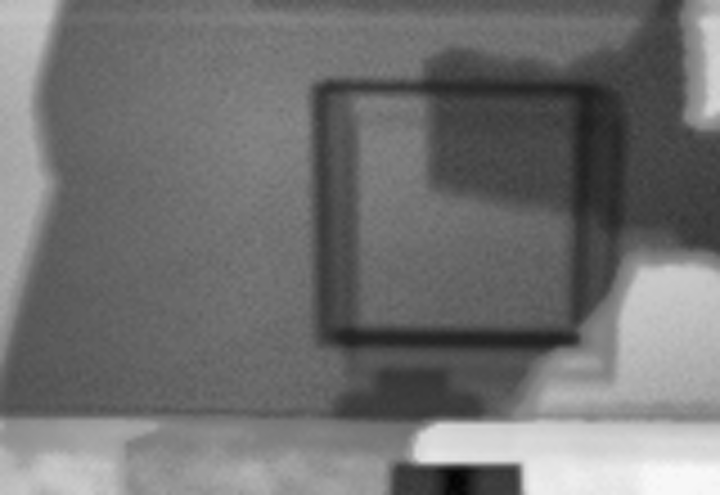

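The averaged crop is blurred because the arm was still settling. I'll take one clean frame with an overlay.

```bash
python3 - <<'E'
from h import *
for _ in range(3): get_image('wrist')
s=sense(); print(s['time'],s['tool_pos'],s['tool_rot'],s['joint_vel'].round(3) if hasattr(s['joint_vel'],'round') else s['joint_vel'])
p=np.load('p.npy'); c=calibration('wrist'); im=get_image('wrist')
g=cv2.createCLAHE(4,(6,6)).apply(cv2.cvtColor(im,cv2.COLOR_BGR2GRAY))
k=cv2.cvtColor(cv2.resize(g[20:260,90:550],None,fx=1.7,fy=1.7,interpolation=cv2.INTER_CUBIC),cv2.COLOR_GRAY2BGR)
y=.037
for q in ([(-.0675,y-.025,.06),(-.0175,y-.025,.06),(-.0175,y+.025,.06),(-.0675,y+.025,.06)],[(-.085,-.15,.06),(.085,-.15,.06),(.085,.15,.06),(-.085,.15,.06)],[(.002,-.074,.06),(.0755,-.074,.06),(.0755,.074,.06),(.002,.074,.06)]):
    P=(proj(c,box(p,q))-[90,20])*1.7; print(P.round().tolist())
    cv2.polylines(k,[P.astype(np.int32).reshape(-1,1,2)],True,(0,255,255),1)
cv2.imwrite('pics/w2.png',k)
E
```

```text
2.6333 [0.55394305 0.05914829 0.1825825 ] [3.09508218 0.53589792 0.00324593] [ 0.004  0.002 -0.003 -0.003  0.    -0.001]
[[367.0, 353.0], [369.0, 254.0], [265.0, 255.0], [268.0, 353.0]]
[[682.0, 385.0], [754.0, 16.0], [51.0, 16.0], [98.0, 385.0]]
[[554.0, 213.0], [573.0, 40.0], [230.0, 41.0], [238.0, 213.0]]
```

View pics/w2.png

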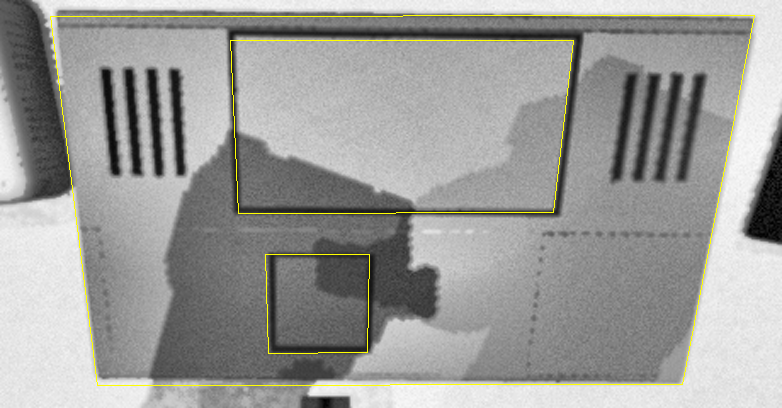

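The overlay now agrees to about 2 px. The well is at crop (268–367, 255–352), i.e. world (0.554, 0.064). Descending to just above the panel.

Request:
{"op": "arm_command", "data": {
  "series": [
    [0, 0, 0, 0.03, 0],
    [0, 0, 0, 0.06, 0],
    [0, 0, 0, 0.085, 0],
    [0, 0, 0, 0.1, 0],
    [0, 0, 0, 0.105, 0],
    [0, 0, 0, 0.105, 0],
    [0, 0, 0, 0.105, 0],
    [0, 0, 0, 0.105, 0]
  ]
}}

```text
time: 3.35
tool_pos: [0.5547, 0.06, 0.0778]
tool_rot: [3.095, 0.538, 0.004]
ft_force: [-0.0, -0.4, 0.2]
gripper_width: -0.0002
```

```bash
python3 - <<'E'
from h import *
p=np.load('p.npy')
for _ in range(4):
    im=get_image('wrist');im2=get_image('scene'); s=sense(); print(s['time'],np.round(s['tool_pos'],4),s['ft_force'].round(2))
print(box(p,[(-.0425,.037,.06)]))
g=cv2.createCLAHE(3,(6,6)).apply(cv2.cvtColor(im,cv2.COLOR_BGR2GRAY)); cv2.imwrite('pics/w3.png',g)
E
```

```text
3.45 [0.5546 0.0601 0.0777] [-0.07  0.31  0.19]
3.55 [0.5542 0.0602 0.0773] [-0.51 -0.3  -1.1 ]
3.65 [0.5539 0.0602 0.0769] [ 0.76 -0.08 -0.21]
3.75 [0.5536 0.0602 0.0765] [-0.12  0.25 -0.16]
[[0.55401696 0.06383809 0.06      ]]
```

View pics/w3.png

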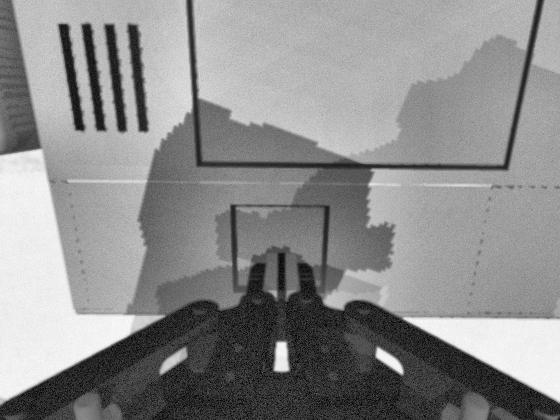

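The fingers (columns 250–310) are centred over the well (columns 233–328), so I'm going down.

Request:
{"op": "arm_command", "data": {
  "series": [
    [0, 0, 0, 0.006, 0],
    [0, 0, 0, 0.012, 0],
    [0, 0, 0, 0.015, 0],
    [0, 0, 0, 0.017, 0],
    [0, 0, 0, 0.018, 0],
    [0, 0, 0, 0.018, 0],
    [0, 0, 0, 0.018, 0]
  ]
}}

```text
time: 4.33
tool_pos: [0.5535, 0.0602, 0.0582]
tool_rot: [-3.095, -0.539, 0.0]
ft_force: [0.4, -0.2, -0.0]
gripper_width: -0.0001
```

Request:
{"op": "arm_command", "data": {
  "series": [
    [0, 0, 0, 0.001, 0],
    [0, 0, 0, 0.002, 0],
    [0, 0, 0, 0.003, 0],
    [0, 0, 0, 0.003, 0],
    [0, 0, 0, 0.003, 0]
  ]
}}

```text
time: 4.75
tool_pos: [0.5538, 0.0602, 0.0555]
tool_rot: [3.095, 0.539, 0.001]
ft_force: [0.8, 0.0, 1.5]
gripper_width: -0.0
```

Request:
{"op": "arm_command", "data": {
  "series": [
    [0, 0, 0, 0.001, 0],
    [0, 0, 0, 0.002, 0],
    [0, 0, 0, 0.003, 0],
    [0, 0, 0, 0.003, 0],
    [0, 0, 0, 0.003, 0]
  ]
}}

```text
time: 5.17
tool_pos: [0.5537, 0.0602, 0.0522]
tool_rot: [3.095, 0.539, 0.001]
ft_force: [0.9, 0.5, 1.3]
gripper_width: 0.0
```

Request:
{"op": "arm_command", "data": {
  "series": [
    [0, 0, 0, 0.001, 0],
    [0, 0, 0, 0.002, 0],
    [0, 0, 0, 0.002, 0],
    [0, 0, 0, 0.002, 0]
  ]
}}

```text
time: 5.5
tool_pos: [0.5538, 0.0602, 0.0519]
tool_rot: [3.095, 0.539, 0.002]
ft_force: [-3.7, 0.1, 14.7]
gripper_width: 0.0
```

Request:
{"op": "arm_command", "data": {
  "series": [
    [0, 0, 0, 0.001, 0],
    [0, 0, 0, 0.001, 0],
    [0, 0, 0, 0.001, 0]
  ]
}}

```text
time: 5.75
tool_pos: [0.5538, 0.0602, 0.0517]
tool_rot: [3.095, 0.539, 0.002]
ft_force: [-6.1, -0.3, 22.3]
gripper_width: -0.0002
```

Request:
{"op": "arm_command", "data": {
  "series": [
    [0, 0, 0, -0.004, 0],
    [0, 0, 0, -0.01, 0],
    [0, 0, 0, -0.03, 0],
    [0, 0, 0, -0.06, 0],
    [0, 0, 0, -0.09, 0],
    [0, 0, 0, -0.12, 0],
    [0, 0, 0, -0.14, 0],
    [0, 0, 0, -0.14, 0]
  ]
}}

```text
time: 6.42
tool_pos: [0.556, 0.0602, 0.1938]
tool_rot: [3.094, 0.539, 0.011]
ft_force: [1.0, -0.7, 0.0]
gripper_width: -0.0
```

```bash
python3 - <<'E'
from h import *
for _ in range(4): get_image('wrist')
s=sense(); print(s['time'],np.round(s['tool_pos'],4),s['ft_force'].round(2))
im=get_image('side'); w=get_image('wrist')
a=cv2.resize(im[160:335,180:340],(400,438),interpolation=cv2.INTER_CUBIC); b=cv2.resize(w,(400,300))
o=np.zeros((438,800,3),np.uint8); o[:,:400]=cv2.convertScaleAbs(a,alpha=1.6); o[:300,400:]=b; cv2.imwrite('pics/e.png',o)
E
```

```text
6.6167 [0.5524 0.0602 0.1879] [0.38 1.01 0.6 ]
```

View pics/e.png

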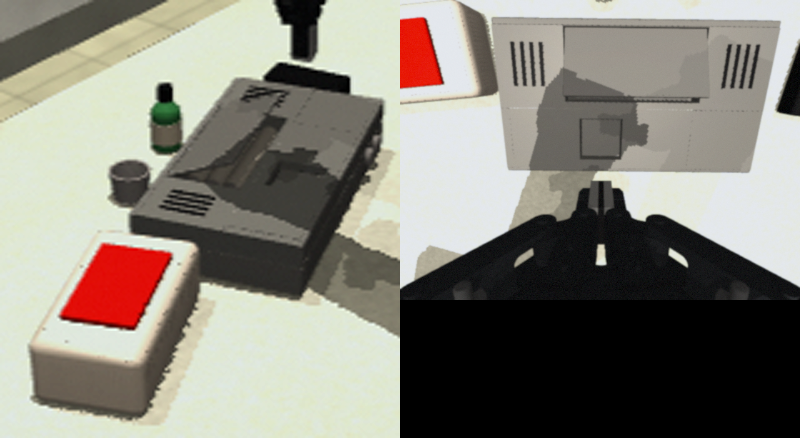

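The door stands open (raised leaf at about (235,155) on the left, gap below the leaf at (632,98) on the right). The bystanders are where they were and the hand is well clear, so I'm handing in.

```bash
python3 -c "
from workcell import *
print(hand_in())"
```

```text
the job is handed in; nothing more can be done
None
```

The battery door popped open. I pressed the release button fully in with the closed fingertips, then raised the hand clear and handed the job in at about 6.6 s.

- **Finding the button:** its outline showed in the scene, side and wrist views at about y = +37 mm on the panel's centre line. The fingertips passed the panel level at z = 60 mm without force, so they were in the well.
- **Pressing:** contact came near z = 56 mm. The button then gave under about 1.5 N measured (3 N was stated) and stopped firmly at z = 51.7 mm with 22 N.
- **Final checks:** the last pictures show the door leaf raised and the tub, adapter, bottle and cup looking undisturbed. The hand was about 130 mm above the panel, with wrist force within the sensor's noise.
- **Disagreements:** the measured TCP y was about 4 mm off the target, but the wrist view showed the fingers centred on the well, so I made no correction. The overlap of the fitted console with the network's masks was low (0.68 and 0.77), though the fitted edges matched the pictures to a few pixels. One averaged wrist picture disagreed by about 5 mm because the arm was still settling; a settled frame agreed. I judged the door angle by eye rather than measuring it.

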